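# Lock a phone board in its fixture with a hex key

### The job

Take the T-handle hex key from the tool stand, feel for the hidden hex socket at the bottom of the fixture's bore by turning the key until it drops fully in, and turn it clockwise (seen from above) to the stop so that the jaw closes on the phone board. Then pull the key out and stand it upright in its hole in the tool stand again, leaving the tube spanner and the other things on the bench where they are.

Things in the scene. Friction and masses are not known exactly. Their poses are not given: they have to be found in the camera images.
- key_bar (a point): Centre of the handle bar of the T-handle hex key (bare steel, 0.22 to 0.37 kg). The bar is 90 mm long (its x), 14 mm wide (y), 18 mm tall (z); pinch it across the 14 mm. Below its middle hang a round neck, 12 mm wide and 29 mm long, and a hexagonal shank, 57 mm long, 18 mm across flats, two flats facing along the bar; its flat end is 95 mm below this point. z points up the key.
- key_tip (a point): Centre of the flat end of the hex key's shank (axes as key_bar, 95 mm below it).
- bore_mouth (a point): On the vertical axis of the fixture's screw bore, at the top of the steel funnel that leads into it, 59 mm above the table. The funnel is 9 mm tall, 37 mm wide inside at the top and narrows to the round bore of 21.6 mm, which runs down to the top face of the cam screw, 33 mm below this point.
- socket_floor (a point): Floor of the hex socket in the cam screw's top face, 47 mm below bore_mouth; the key's tip is here when home. Socket: 19 mm across flats, 14 mm deep, at an unmeasured angle that can be anything, recurring every 60 degrees: the key stands on the face, 14 mm above here, until matched within about 6 degrees. Nearly matched, it can bind part-way and drag the screw: lift, turn a little, press again.
- jaw (a joint): Travel of the steel jaw (12 x 70 x 14 mm, between block and board): 0 open, 0.008 m closed. The cam screw drives it: clockwise from above closes it, evenly, 109 degrees of the screw for the whole 8 mm, with a firm stop at each end. It starts 0 to 2.1 mm closed, which says nothing of the socket's angle. 0.12 N m of friction holds the screw where it is left.
- hole_a (a point): Floor of one of the two holes of the tool stand, on the hole's axis: round, 24 mm wide, 30 mm deep, without chamfer, the mouth 40 mm above the table. The stand is a fixed grey plastic block 60 x 130 x 40 mm. The hex key stands in one of the holes and the tube spanner in the other.
- hole_b (a point): Floor of the other hole of the stand, same shape, 70 mm from hole_a. The tools may start in either order.
- spanner: Tube spanner in the stand's other hole: round steel barrel 21 mm wide with a round black grip 32 mm wide at the top, which ends 76 mm above the table. Origin at its foot. Leave it there.
- driver: Screwdriver with a red handle lying on the table between fixture and stand; bystander.
- blower: Blue rubber blower bulb 54 mm wide, 90 mm tall, standing on the table; bystander.
- phone: Black phone 70 x 144 x 8 mm lying on the table; bystander.
- dispenser: Pink solvent jar 60 mm wide, 110 mm tall; bystander.
- fixture: Board fixture, bolted down: aluminium base plate 202 x 90 x 8 mm with a block 60 x 60 mm, 50 mm tall, around the bore. Origin on the table, on the bore's axis; the green phone board lies to its +x side, 53 to 139 mm out.
- tweezers: Steel tweezers 120 mm long lying on the table; bystander.
There are look-alikes about, which are no part of the job. What is meant by the part that bears key_bar is not blue, and is the larger of those in its own colour. What is shaped like the part that bears hole_a but red is not meant.

How it is judged:
By the outcome, as a careful person would: the job done as asked, in the order asked, and still so for the second after the job is handed in, with the robot touching nothing.
It also fails if it takes over 72 s, if anything falls off the work surface, if the arm or the gripper's body presses on something with over 40 N, if the wrist force passes 120 N, or if a joint passes its speed limit or range.

### The arm

A 6-joint arm with a two-finger parallel gripper is mounted at the origin on the work surface. World frame = base frame: x ahead of the robot, y to its left, z up, the work surface at z = 0. Lengths are in m, angles in rad, forces in N, time in s.
With the tool pointing down it reaches from about 0.3 to 0.875 m from the base axis. Payload 6.4 kg.
Tool frame: the origin (TCP) lies between the finger pads; the fingertips stand 22 mm ahead of it and the grasp point (between the pads) lies 3 mm ahead of it; z points along the fingers, x is the direction in which the jaws open and shut, and the axes are right-handed (so a half turn about z gives the same grasp; the last joint's range is limited). The gripper opens to 88 mm and grips with 3 to 60 N. Pads are 18 mm wide; open, the fingers measure 123 mm over their backs; the gripper's body (75 mm by 187 mm) begins 45 mm behind the grasp point.
Start: joints at [1.012, 0.181, 1.607, -0, 1.354, -0.206], TCP at [0.199, 0.54, 0.261] pointing down, gripper open.
Joint ranges: [-2.99, 2.99], [-0.89, 2.07], [0.3, 2.58], [-1.14, 4.28], [0, 2.63], [-3.12, 3.12]. Speed limits (rad/s): [2.57, 2.57, 3.01, 3.14, 3.14, 3.14].

### API

Orientations are given as [roll, pitch, yaw] about the fixed x, y, z axes, in that order (R = Rz(yaw) Ry(pitch) Rx(roll)).
In Python, from station import sense, grab_frame, camera_model, job_done gives the robot as it stands.
- The arm moves only by the tool send_rows, never from a script. Its arguments are lists of equal length, an entry for each row: "delta_pos": the shift along the tool's x, y, z in m, a list of three; "angular": the turn, a rotation vector about the tool's x, y, z in rad, a list of three; "hand": the gripper command: -1 is shut, 1 is fully open, values between are in proportion. In form: {"delta_pos": [[dx, dy, dz], ...], "angular": [[ax, ay, az], ...], "hand": [hand, ...]}. A call has exactly 5 rows; each row is the pose to reach, as a shift and turn from the pose commanded when the call began, along the tool's axes at that moment; what a row does not reach only later rows make up. A row lasts 1/8 s, in which the tool goes at most 62.5 mm and 10.7 degrees, less where a joint would pass 70% of its speed; a pose out of reach is approached as far as the arm can. A call with a gripper value outside its range is refused whole. The fingers move at their own pace and stop on an object; "newtons" is the grip in N (left out, the last holds). Time passes only in rows, so rows that repeat a pose let the fingers close, or fill a call up. It gives the time, the measured TCP pose, the force and the opening at its end, in the units of the state.
- sense(): the state, without advancing time (a new reading comes with each control period).
- grab_frame(name): name is "side" or "top"; returns the picture (384x512x3 uint8, red, green, blue); there is no depth.
- camera_model(name): a dict with "fovy" (degrees; the focal length in pixels is half the picture's height over the tangent of half this angle, whatever the lens; pixels are square), "cx", "cy" (the principal point, pixels), "T" (4x4, takes a point from camera to world coordinates). Camera axes: x right, y up, looking along -z (the intrinsics and any distortion apply to the point x, -y, -z); pixel columns grow to the right and rows downward; lengths in m; the calibration is good to about 2 mm. A picture is of the moment at which its call begins. camera_model takes no time and is no camera call.
- job_done(): hands the job in, once; it reports no verdict.
The state is a dict: "time": time; "joints": joint angles; "qvel": joint speeds; "joint_torque": joint torques, N m; "ee_pos": TCP position; "eef_rot": TCP orientation; "wrist_force": force on the tool from outside, world axes, zero at the start; "wrist_torque": the same for the moment, N m; "opening": finger opening in m.
Only numpy, scipy, OpenCV 4.12 (cv2) and the standard library are available. Lean on these libraries where they do the work, as an engineer would, in place of code of your own. Each camera call takes 0.05 s, during which the arm holds its last target.

## Working session

There is one attempt and no reset: what is moved stays moved. The work goes in short steps, Python scripts to look and compute and a tool call to move; the robot and the scene stay as the last step left them, time stands still between calls to the robot, and variables do not carry over. Pictures are saved under pics/ and viewed, and the job is handed in when it is done.

Besides the shell and the picture viewer there is one more tool, called after "Call:" as name(argument=value, ...) on one line, values as JSON. send_rows: Moves the arm, as the interface text tells. Its arguments: {"type":"object","properties":{"delta_pos":{"type":"array"},"angular":{"type":"array"},"hand":{"type":"array"},"newtons":{"type":"number"}},"required":["delta_pos","angular","hand"]}

```bash
ls; mkdir -p pics; python3 - <<'E'
from station import *
import cv2,numpy as np
s=sense();print(s)
for n in("side","top"):
    f=grab_frame(n);cv2.imwrite(f"pics/{n}0.png",f[:,:,::-1]);m=camera_model(n);print(n,m)
E
```

```text
pics
{'time': 0.0, 'joints': array([ 1.01171420e+00,  1.81517966e-01,  1.60796588e+00, -5.14735807e-06,
        1.35376998e+00, -2.06333880e-01]), 'qvel': array([ 0.00114664,  0.00065517, -0.00077505,  0.0002624 , -0.0003161 ,
        0.00021836]), 'joint_torque': array([-4.22045687e-04, -4.33869267e+01, -3.41847539e+01,  7.00525311e-02,
        3.84521135e-02, -1.18372677e-04]), 'ee_pos': array([0.19839707, 0.53918488, 0.25984343]), 'eef_rot': array([-3.14125724e+00,  1.62696055e-03,  1.21804947e+00]), 'wrist_force': array([-0.12128883, -0.42201224, -0.24273338]), 'wrist_torque': array([0.02073801, 0.00316721, 0.03693866]), 'opening': 0.08828387638242516}
side {'fovy': 43.13660586907335, 'cx': 251.73949590077336, 'cy': 184.7909734750317, 'T': array([[ 0.71178226,  0.44280014, -0.54524678, -0.135092  ],
       [-0.70213407,  0.42717886, -0.56967181, -0.76547438],
       [-0.01933285,  0.78831863,  0.6149634 ,  0.88318422],
       [ 0.        ,  0.        ,  0.        ,  1.        ]])}
top {'fovy': 57.143237738208725, 'cx': 252.30576374589336, 'cy': 190.40434705554617, 'T': array([[-0.01703095,  0.98822383, -0.15206448,  0.40141193],
       [-0.99985268, -0.01650809,  0.00470036,  0.0056106 ],
       [ 0.00213472,  0.15212213,  0.9883594 ,  1.18251362],
       [ 0.        ,  0.        ,  0.        ,  1.        ]])}
```

View pics/side0.png

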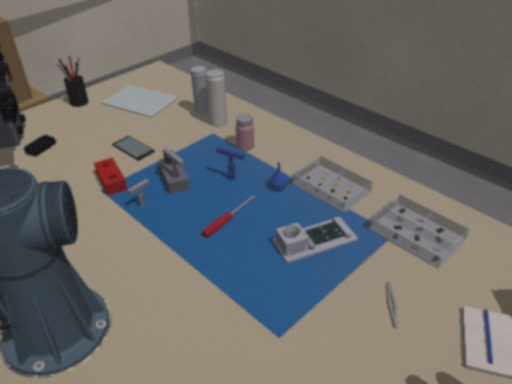

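View pics/top0.png

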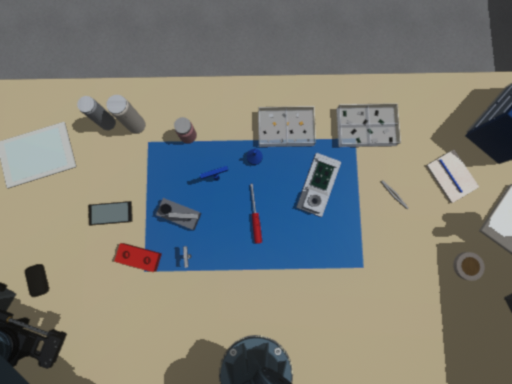

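```bash
cat > h.py <<'E'
import numpy as np, cv2
from station import *
def K(n,m=None):
    m=m or camera_model(n); f=192/np.tan(np.radians(m['fovy'])/2); return f,m['cx'],m['cy'],m['T']
def proj(n,P):
    f,cx,cy,T=K(n); p=np.linalg.inv(T)@np.r_[P,1]; return np.array([cx+f*p[0]/-p[2], cy-f*p[1]/-p[2]])
def ray(n,uv):
    f,cx,cy,T=K(n); d=np.array([(uv[0]-cx)/f,-(uv[1]-cy)/f,-1]); return T[:3,3],T[:3,:3]@d
def onz(n,uv,z):
    o,d=ray(n,uv); return o+d*(z-o[2])/d[2]
def tri(uvs,uvt):
    o1,d1=ray('side',uvs);o2,d2=ray('top',uvt);d1=d1/np.linalg.norm(d1);d2=d2/np.linalg.norm(d2)
    a=np.linalg.lstsq(np.c_[d1,-d2],o2-o1,rcond=None)[0];p=o1+d1*a[0];q=o2+d2*a[1];return (p+q)/2,np.linalg.norm(p-q)
def crop(im,x0,y0,x1,y1,s,out):
    cv2.imwrite(out,cv2.resize(im[y0:y1,x0:x1],None,fx=s,fy=s,interpolation=cv2.INTER_CUBIC))
E
python3 - <<'E'
from h import *
t=cv2.imread('pics/top0.png');s=cv2.imread('pics/side0.png')
crop(t,140,190,220,250,8,'pics/c1.png');crop(t,290,145,350,225,7,'pics/c2.png')
crop(s,140,130,220,200,8,'pics/c3.png');crop(s,265,210,365,265,7,'pics/c4.png')
E
```

```text
(no output)
```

View pics/c1.png

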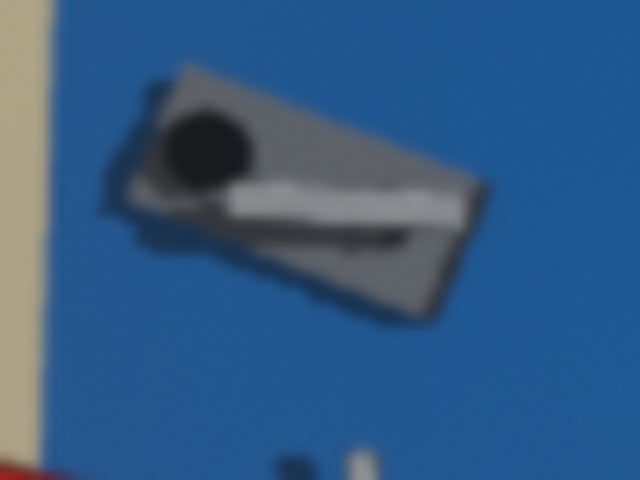

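View pics/c2.png

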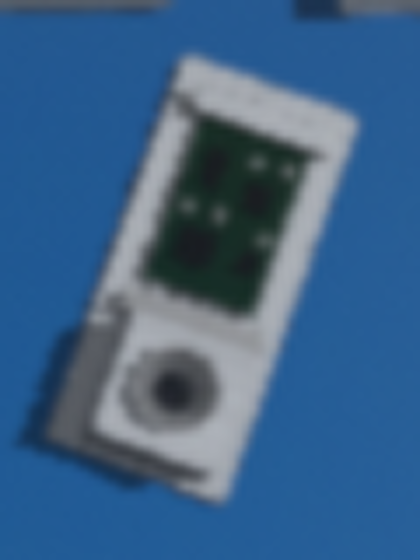

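View pics/c3.png

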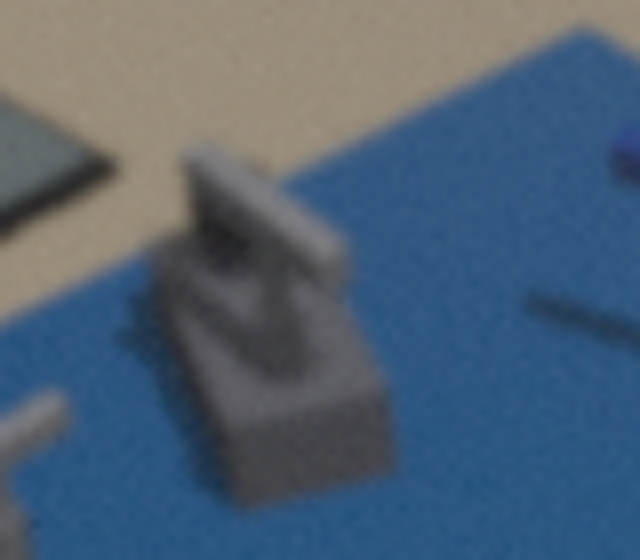

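View pics/c4.png

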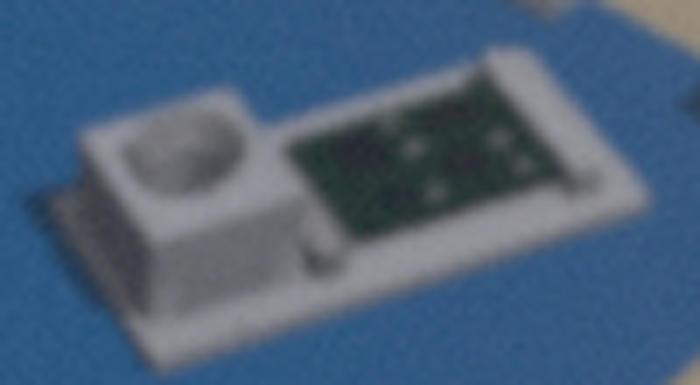

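```bash
python3 - <<'E'
from h import *
t=cv2.imread('pics/top0.png').astype(int);s=cv2.imread('pics/side0.png').astype(int)
# bar top face in top view
c=t[190:250,140:220];g=c.mean(2);sat=c.max(2)-c.min(2)
m=((g>125)&(sat<40)).astype(np.uint8)
n,l,st,ce=cv2.connectedComponentsWithStats(m)
for i in range(1,n):
    if st[i,4]>15:
        cnt=cv2.findContours((l==i).astype(np.uint8),0,2)[0][0]; r=cv2.minAreaRect(cnt)
        print(st[i],ce[i]+[140,190],r)
        b=cv2.boxPoints(r)+[140,190]
        for p in b: print(p,onz('top',p,0.114).round(4))
        print('ctr',onz('top',ce[i]+[140,190],0.114))
# stand corners guess by hand from c1: (190,68),(488,185),(432,320),(130,195)
for p in [(190,68),(488,185),(432,320),(130,197)]:
    q=np.array(p)/8+[140-.4,190-.4]; print('stand',onz('top',q,0.04).round(4))
q=np.array((207,150))/8+[139.6,189.6];print('spanner',onz('top',q,0.076))
q=np.array((172,390))/7+[289.6,144.6];print('funnel ring',q,onz('top',q,0.059))
for p in [(190,55),(360,120),(222,503)]:
    q=np.array(p)/7+[289.6,144.6]; print('plate',onz('top',q,0.008).round(4))
# side funnel
q=np.array((185,152))/7+[264.6,209.6];print('funnel side',onz('side',q,0.059), proj('side',onz('top',np.array((172,390))/7+[289.6,144.6],.059)))
E
```

```text
[  1   0   6  58 141] [143.9787234  217.29787234] ((3.1439638137817383, 28.46125602722168), (4.198286056518555, 57.06242752075195), 1.6365771293640137)
[140.2308321  246.92087936] [0.4004 0.3386 0.114 ]
[141.86052227 189.88172986] [0.5731 0.339  0.114 ]
[146.05709553 190.00163269] [0.5725 0.3261 0.114 ]
[144.42740536 247.04078293] [0.3999 0.326  0.114 ]
ctr [0.48888682 0.32998662 0.114     ]
[29 23 28  5 92] [183.14130435 215.0326087 ] ((42.526153564453125, 25.029233932495117), (27.124839782714844, 3.3282012939453125), 3.1798300743103027)
[168.89230728 215.93846512] [0.4917 0.2547 0.114 ]
[169.07692337 212.61538696] [0.5018 0.2543 0.114 ]
[196.15999985 214.12000275] [0.4959 0.1721 0.114 ]
[195.97538376 217.4430809 ] [0.4858 0.1726 0.114 ]
ctr [0.49375897 0.21152585 0.114     ]
stand [0.5566 0.2911 0.04  ]
stand [0.5067 0.1692 0.04  ]
stand [0.4526 0.1915 0.04  ]
stand [0.5043 0.3143 0.04  ]
spanner [0.51905311 0.27471951 0.076     ]
funnel ring [314.17142857 200.31428571] [ 0.53875617 -0.19783905  0.059     ]
plate [ 0.71   -0.2231  0.008 ]
plate [ 0.6761 -0.3046  0.008 ]
plate [ 0.4904 -0.2285  0.008 ]
funnel side [ 0.5323327 -0.2033873  0.059    ] [291.08435275 228.94063395]
```

```bash
python3 - <<'E'
from h import *
s=cv2.imread('pics/side0.png');t=cv2.imread('pics/top0.png')
S=8
def draw(im,n,x0,y0,x1,y1,out,pts,rings):
    c=cv2.resize(im[y0:y1,x0:x1],None,fx=S,fy=S,interpolation=cv2.INTER_CUBIC)
    f=lambda P:tuple(((proj(n,P)-[x0,y0]+.5)*S).astype(int))
    for P in pts: cv2.circle(c,f(P),3,(0,0,255),-1)
    for P,r,col in rings:
        for a in np.arange(0,6.28,.2): cv2.circle(c,f(np.array(P)+[r*np.cos(a),r*np.sin(a),0]),2,col,-1)
    cv2.imwrite(out,c)
C=np.array([.4938,.2115,.105]);d=np.array([.0058,.082,0]);d/=np.linalg.norm(d);e=np.array([-d[1],d[0],0])
pts=[C+a*d*.045+b*e*.007+np.array([0,0,z*.009]) for a in(-1,1) for b in(-1,1) for z in(-1,1)]
r1=[((.519,.2747,.076),.016,(0,255,255)),((*C[:2],.04),.0104,(0,255,0))]
draw(s,'side',140,130,220,200,'pics/d1.png',pts,r1)
draw(t,'top',140,190,220,250,'pics/d2.png',pts,r1)
F=(.5387,-.1978,.059)
r2=[(F,.0185,(0,255,255)),((F[0],F[1],.050),.0108,(0,255,0))]
draw(s,'side',265,210,345,265,'pics/d3.png',[],r2);draw(t,'top',290,170,350,225,'pics/d4.png',[],r2)
A=[cv2.imread(f'pics/d{i}.png') for i in(1,2,3,4)]
w=640
A=[cv2.copyMakeBorder(a,0,max(0,560-a.shape[0]),0,w-a.shape[1],0) for a in A]
cv2.imwrite('pics/d.png',cv2.resize(np.vstack([np.hstack(A[:2]),np.hstack(A[2:])]),None,fx=.62,fy=.53))
E
```

```text
(no output)
```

View pics/d.png

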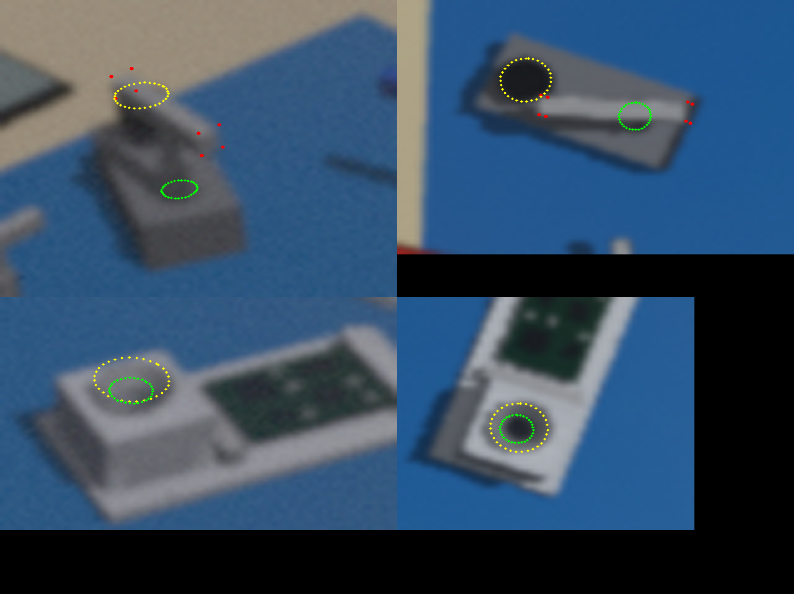

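```bash
python3 - <<'E'
from h import *
def sd(p): return np.array(p)/8+[139.6,129.6]
def tp(p): return np.array(p)/8+[139.6,189.6]
def s4(p): return np.array(p)/7+[264.6,209.6]
def t2(p): return np.array(p)/7+[289.6,144.6]
for nm,a,b,z in [('standC',sd((222,422)),tp((432,320)),.04),('standB',sd((388,388)),tp((488,185)),.04),
  ('plate far',s4((650,200)),t2((360,120)),.008),('plate farL',s4((515,50)),t2((190,55)),.008),('plate near',s4((160,370)),t2((222,503)),.008),('funnel',s4((185,152)),t2((172,390)),.059),
  ('matR',(396,237),(358,140),0),('matfront',(281,310),(362,269),0),('matL?',(215,136),(149,141),0),('jar',(245,120),(184,122),.11)]:
    P,r=tri(a,b); print(nm,'tri',P.round(4),'res',round(r,4),'top@z',onz('top',b,z).round(4)[:2],'side@z',onz('side',a,z).round(4)[:2])
print(proj('top',sense()['ee_pos']),proj('side',sense()['ee_pos']))
print('base', proj('side',[0,0,0]))
im=cv2.imread('pics/side0.png');crop(im,0,80,60,200,4,'pics/e1.png');im=cv2.imread('pics/top0.png');crop(im,0,270,100,384,5,'pics/e2.png')
E
```

```text
standC tri [0.4512 0.1916 0.0442] res 0.0029 top@z [0.4526 0.1915] side@z [0.453  0.1973]
standB tri [0.5065 0.1692 0.0408] res 0.0003 top@z [0.5067 0.1692] side@z [0.507  0.1702]
plate far tri [ 0.6765 -0.3052  0.0045] res 0.001 top@z [ 0.6761 -0.3046] side@z [ 0.6728 -0.3068]
plate farL tri [ 0.7083 -0.2216  0.0065] res 0.0052 top@z [ 0.71   -0.2231] side@z [ 0.7042 -0.2215]
plate near tri [ 0.4913 -0.2303  0.    ] res 0.0006 top@z [ 0.4904 -0.2285] side@z [ 0.4859 -0.2353]
funnel tri [ 0.5391 -0.1987  0.0516] res 0.0015 top@z [ 0.5388 -0.1978] side@z [ 0.5323 -0.2034]
matR tri [ 0.7545 -0.3703 -0.0016] res 0.0006 top@z [ 0.7543 -0.37  ] side@z [ 0.7526 -0.3708]
matfront tri [ 0.3292 -0.3429  0.0649] res 0.0214 top@z [ 0.3163 -0.3557] side@z [ 0.3758 -0.3157]
matL? tri [ 0.7696  0.3603 -0.0199] res 0.0024 top@z [0.7626 0.3551] side@z [0.7507 0.3349]
jar tri [0.7915 0.2194 0.0931] res 0.0098 top@z [0.7895 0.2134] side@z [0.7669 0.2002]
[ 38.78513932 330.78666042] [  4.25249177 105.47522524]
base [ 56.02366606 327.53699989]
```

View pics/e2.png

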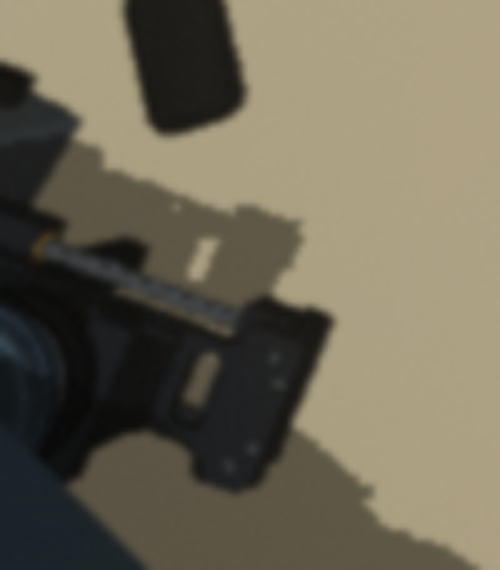

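```bash
cat >> h.py <<'E'
from scipy.spatial.transform import Rotation as Ro
def go(x,y,z,yaw,cmd=None,steps=None):
    """print tool-frame shift+turn to reach world pose, from measured (or cmd) pose"""
    s=sense();p=s['ee_pos'];R=Ro.from_euler('xyz',s['eef_rot'])
    if cmd is not None: p=np.array(cmd[:3]);R=Ro.from_euler('xyz',[np.pi,0,cmd[3]])
    T=Ro.from_euler('xyz',[np.pi,0,yaw])
    d=R.inv().apply(np.array([x,y,z])-p);w=(R.inv()*T).as_rotvec()
    print('t',round(s['time'],2),'d',d.round(4),'w',w.round(4))
def st():
    s=sense();print('t %.2f'%s['time'],'p',s['ee_pos'].round(4),'rpy',s['eef_rot'].round(3),'F',s['wrist_force'].round(1),'M',s['wrist_torque'].round(2),'o',round(s['opening'],4),'q6',s['joints'][5].round(3))
E
python3 -c "
from h import *
go(.493,.2105,.19,-.07);st()"
```

```text
t 0.1 d [-0.2066  0.3901  0.0701] w [7.0000e-04 1.6000e-03 1.2881e+00]
t 0.10 p [0.1984 0.5392 0.2599] rpy [-3.141e+00  2.000e-03  1.218e+00] F [-0.4 -0.6  0.7] M [ 0.   -0.02 -0.  ] o 0.0882 q6 -0.206
```

Call:
send_rows(delta_pos=[[-0.207,0.39,0.07],[-0.207,0.39,0.07],[-0.207,0.39,0.07],[-0.207,0.39,0.07],[-0.207,0.39,0.07]], angular=[[0.001,0.0016,1.288],[0.001,0.0016,1.288],[0.001,0.0016,1.288],[0.001,0.0016,1.288],[0.001,0.0016,1.288]], hand=[1,1,1,1,1])

```text
time: 0.72
ee_pos: [0.4053, 0.3079, 0.2113]
eef_rot: [-3.14, -0.001, 0.274]
wrist_force: [1.2, 1.1, 0.6]
opening: 0.088
```

```bash
python3 -c "
from h import *
go(.493,.2105,.17,-.07);st()"
```

```text
t 0.72 d [0.0579 0.1176 0.0412] w [-0.0013 -0.0004  0.3445]
t 0.72 p [0.4053 0.3079 0.2113] rpy [-3.14e+00 -1.00e-03  2.74e-01] F [1.2 1.1 0.6] M [-0.06  0.03 -0.04] o 0.088 q6 0.141
```

Call:
send_rows(delta_pos=[[0.058,0.1175,0.041],[0.058,0.1175,0.041],[0.058,0.1175,0.041],[0.058,0.1175,0.041],[0.058,0.1175,0.041]], angular=[[-0.001,0,0.344],[-0.001,0,0.344],[-0.001,0,0.344],[-0.001,0,0.344],[-0.001,0,0.344]], hand=[1,1,1,1,1])

```text
time: 1.35
ee_pos: [0.492, 0.214, 0.171]
eef_rot: [-3.141, -0.0, -0.061]
wrist_force: [0.0, -0.1, 0.6]
opening: 0.088
```

```bash
python3 -c "
from h import *
f=grab_frame('side')[:,:,::-1];crop(f,130,90,230,200,5,'pics/g1.png')
f=grab_frame('top')[:,:,::-1];crop(f,130,180,230,260,6,'pics/g2.png')
go(.493,.2105,.108,-.07);st()"
```

```text
t 1.45 d [0.0011 0.0037 0.0632] w [-0.0007 -0.001   0.0091]
t 1.45 p [0.492  0.2142 0.1712] rpy [-3.141e+00 -1.000e-03 -6.100e-02] F [0.3 0.1 0.8] M [-0.07  0.08 -0.02] o 0.0879 q6 0.25
```

View pics/g1.png

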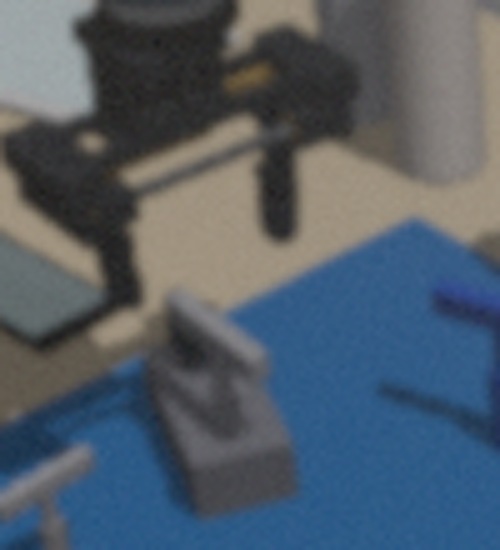

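View pics/g2.png

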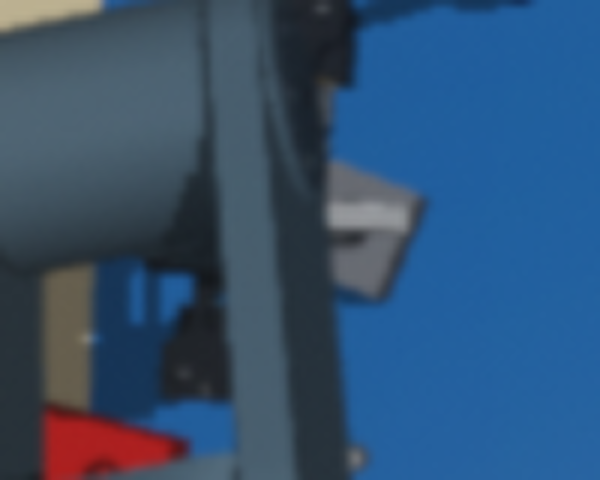

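```bash
python3 -c "
from h import *
s=sense();print(s['joints'].round(3))
R=Ro.from_euler('xyz',s['eef_rot'])
for x in(-.047,.047): print(proj('side',s['ee_pos']+R.apply([x,0,.022])))
for x in(-.047,.047): print(proj('top',s['ee_pos']+R.apply([x,0,.022])))
"
```

```text
[0.189 0.195 1.784 0.    1.162 0.25 ]
[155.63081508 148.9258474 ]
[183.97680931 136.33697938]
[178.71038857 230.72658931]
[181.10879454 198.7419383 ]
```

Call:
send_rows(delta_pos=[[0.001,0.0035,0.03],[0.001,0.0035,0.05],[0.001,0.0035,0.063],[0.001,0.0035,0.063],[0.001,0.0035,0.063]], angular=[[0,0,0.009],[0,0,0.009],[0,0,0.009],[0,0,0.009],[0,0,0.009]], hand=[1,1,1,1,1])

```text
time: 2.08
ee_pos: [0.4941, 0.2097, 0.1086]
eef_rot: [-3.141, -0.002, -0.072]
wrist_force: [0.2, -0.2, -0.3]
opening: 0.0881
```

```bash
python3 -c "
from h import *
f=grab_frame('side')[:,:,::-1];crop(f,130,90,230,200,5,'pics/g3.png')
st()"
```

```text
t 2.12 p [0.4942 0.2096 0.1087] rpy [-3.141e+00 -2.000e-03 -7.200e-02] F [ 0.6 -0.8  0.5] M [-0.05  0.08  0.04] o 0.0881 q6 0.252
```

View pics/g3.png

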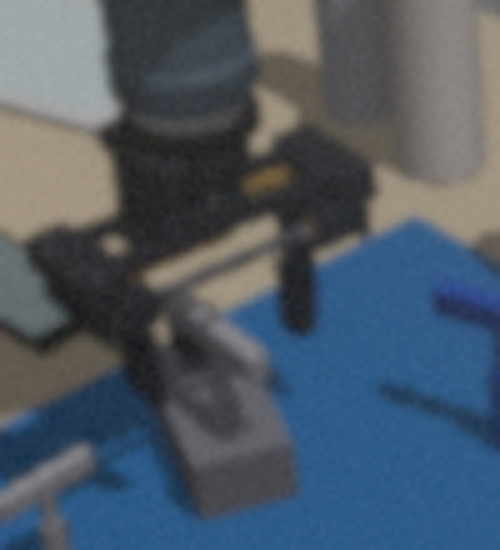

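Call:
send_rows(delta_pos=[[0,0,0],[0,0,0],[0,0,0],[0,0,0],[0,0,0]], angular=[[0,0,0],[0,0,0],[0,0,0],[0,0,0],[0,0,0]], hand=[-1,-1,-1,-1,-1], newtons=40)

```text
time: 2.75
ee_pos: [0.4936, 0.2093, 0.1077]
eef_rot: [-3.141, -0.0, -0.072]
wrist_force: [0.1, 0.6, -0.5]
opening: 0.0404
```

```bash
python3 -c "
from h import *
st()"
```

```text
t 2.75 p [0.4936 0.2093 0.1077] rpy [-3.141 -0.    -0.072] F [ 0.1  0.6 -0.5] M [-0.07  0.06 -0.  ] o 0.0404 q6 0.252
```

Call:
send_rows(delta_pos=[[0,0,0],[0,0,0],[0,0,0],[0,0,0],[0,0,0]], angular=[[0,0,0],[0,0,0],[0,0,0],[0,0,0],[0,0,0]], hand=[-1,-1,-1,-1,-1], newtons=55)

```text
time: 3.38
ee_pos: [0.4935, 0.2093, 0.1076]
eef_rot: [-3.141, -0.0, -0.072]
wrist_force: [-0.2, -0.4, 0.1]
opening: 0.0133
```

```bash
python3 -c "
from h import *
f=grab_frame('side')[:,:,::-1];crop(f,130,90,230,200,5,'pics/g4.png')
st()"
```

```text
t 3.42 p [0.4935 0.2093 0.1077] rpy [-3.141 -0.    -0.073] F [-0.  -0.8  0.4] M [-0.03  0.15  0.04] o 0.0131 q6 0.252
```

View pics/g4.png

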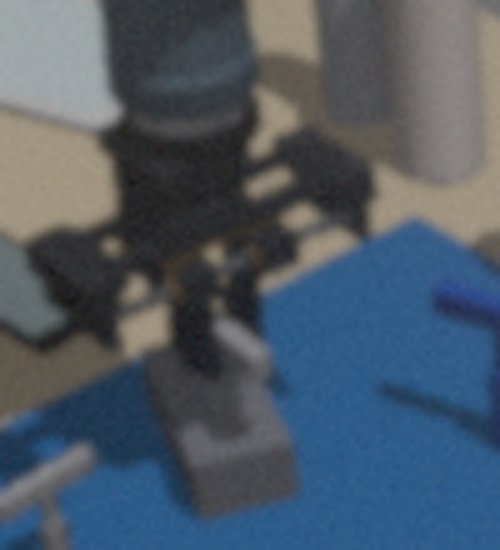

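Call:
send_rows(delta_pos=[[0,0,-0.01],[0,0,-0.03],[0,0,-0.05],[0,0,-0.08],[0,0,-0.08]], angular=[[0,0,0],[0,0,0],[0,0,0],[0,0,0],[0,0,0]], hand=[-1,-1,-1,-1,-1])

```text
time: 4.05
ee_pos: [0.4952, 0.2096, 0.1902]
eef_rot: [-3.14, -0.006, -0.072]
wrist_force: [-0.6, 0.3, -3.6]
opening: 0.0135
```

```bash
python3 -c "
from h import *
f=grab_frame('side')[:,:,::-1];crop(f,130,90,230,200,5,'pics/g5.png')
st(); go(.5385,-.199,.188,0.05)"
```

```text
t 4.10 p [0.4941 0.2094 0.1885] rpy [-3.141e+00 -3.000e-03 -7.300e-02] F [ 0.2 -0.  -4. ] M [-0.06  0.08 -0.01] o 0.0133 q6 0.252
t 4.1 d [7.390e-02 4.041e-01 3.000e-04] w [-0.0007 -0.0028 -0.1225]
```

View pics/g5.png

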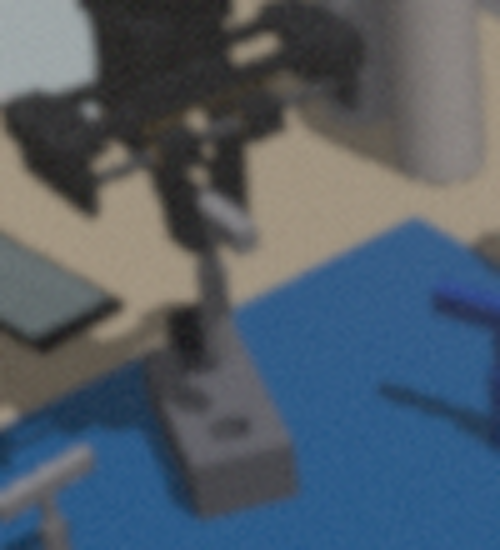

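Call:
send_rows(delta_pos=[[0.004,0.02,0.0],[0.012,0.065,0.0],[0.021,0.115,0.0],[0.03,0.165,0.0],[0.038,0.21,0.0]], angular=[[0,0,0],[0,0,-0.02],[0,0,-0.04],[0,0,-0.06],[0,0,-0.073]], hand=[-1,-1,-1,-1,-1])

```text
time: 4.72
ee_pos: [0.5152, -0.0045, 0.1859]
eef_rot: [-3.141, 0.002, 0.001]
wrist_force: [0.0, -1.5, -4.2]
opening: 0.0131
```

```bash
python3 -c "
from h import *
st(); go(.5385,-.199,.188,0)"
```

```text
t 4.72 p [ 0.5152 -0.0045  0.1859] rpy [-3.141e+00  2.000e-03  1.000e-03] F [ 0.  -1.5 -4.2] M [-0.09  0.03 -0.03] o 0.0131 q6 -0.24
t 4.72 d [ 0.0231  0.1945 -0.0023] w [-0.0008  0.002   0.0006]
```

Call:
send_rows(delta_pos=[[0.006,0.05,-0.001],[0.012,0.1,-0.002],[0.018,0.15,-0.002],[0.023,0.19,-0.002],[0.023,0.194,-0.002]], angular=[[0,0,0],[0,0,0],[0,0,0],[0,0,0],[0,0,0]], hand=[-1,-1,-1,-1,-1])

```text
time: 5.35
ee_pos: [0.5385, -0.1993, 0.1877]
eef_rot: [-3.141, 0.002, -0.003]
wrist_force: [-0.3, -0.6, -3.9]
opening: 0.0128
```

```bash
python3 -c "
from h import *
st(); go(.5385,-.199,.188,0)
f=grab_frame('side')[:,:,::-1];crop(f,250,160,370,270,5,'pics/i1.png')
f=grab_frame('top')[:,:,::-1];crop(f,270,140,370,230,6,'pics/i2.png')
t=np.array([.5385,-.199]);
"
```

```text
t 5.35 p [ 0.5385 -0.1993  0.1877] rpy [-3.141e+00  2.000e-03 -3.000e-03] F [-0.3 -0.6 -3.9] M [-0.04  0.04  0.  ] o 0.0128 q6 -0.558
t 5.35 d [-0.     -0.0003 -0.0003] w [-0.001   0.0015 -0.0029]
```

View pics/i1.png

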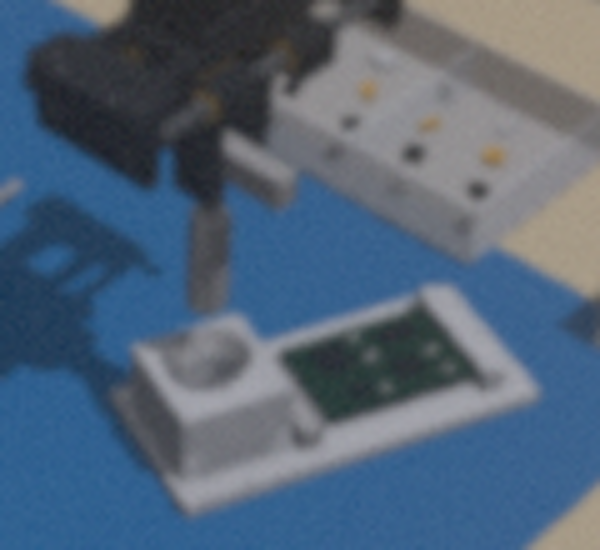

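View pics/i2.png

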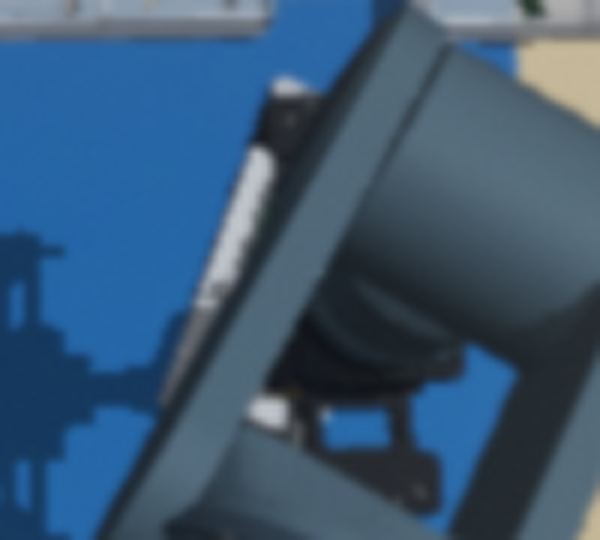

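```bash
python3 -c "
from h import *
P=np.array([.5385,-.1993,.090]);a=proj('side',P);b=proj('side',P-[0,0,.031]);print(a,b,b-a)
c=lambda p:np.array(p)/5+[249.6,159.6]
tip=c((209,305));fun=c((206,357));print(tip,fun)
pt=tip+(b-a);print('err px',fun-pt, 'mm', onz('side',fun,.059)-onz('side',pt,.059))
"
```

```text
[291.85447276 219.91607454] [291.45866413 229.27585227] [-0.39580863  9.35977773]
[291.4 220.6] [290.8 231. ]
err px [-0.20419137  1.04022227] mm [-0.00311713 -0.00211215  0.        ]
```

Call:
send_rows(delta_pos=[[-0.0015,0.001,0.01],[-0.0015,0.001,0.02],[-0.0015,0.001,0.03],[-0.0015,0.001,0.036],[-0.0015,0.001,0.036]], angular=[[0,0,0],[0,0,0],[0,0,0],[0,0,0],[0,0,0]], hand=[-1,-1,-1,-1,-1])

```text
time: 6.08
ee_pos: [0.5378, -0.1978, 0.1532]
eef_rot: [-3.141, -0.0, 0.001]
wrist_force: [-0.8, 0.3, -3.7]
opening: 0.0129
```

```bash
python3 -c "
from h import *
st()
f=grab_frame('side')[:,:,::-1];crop(f,250,160,370,270,5,'pics/i3.png')
"
```

```text
t 6.08 p [ 0.5378 -0.1978  0.1532] rpy [-3.141e+00 -0.000e+00  1.000e-03] F [-0.8  0.3 -3.7] M [-0.11  0.03  0.01] o 0.0129 q6 -0.561
```

View pics/i3.png

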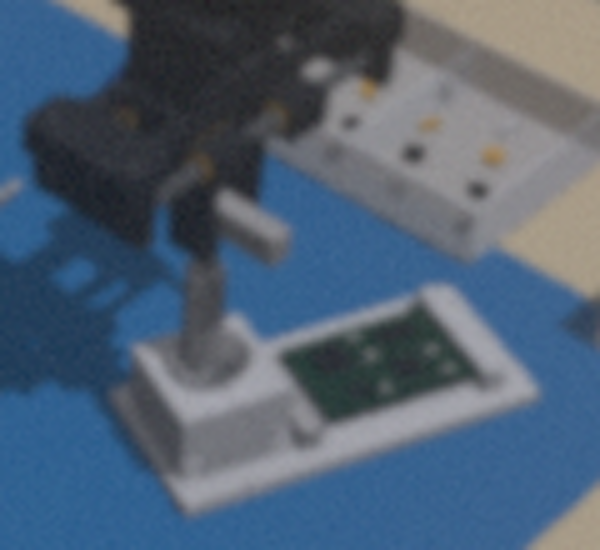

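Call:
send_rows(delta_pos=[[0.0007,0.002,0.0],[0.0007,0.002,0.003],[0.0007,0.002,0.006],[0.0007,0.002,0.008],[0.0007,0.002,0.008]], angular=[[0,0,0],[0,0,0],[0,0,0],[0,0,0],[0,0,0]], hand=[-1,-1,-1,-1,-1])

```text
time: 6.75
ee_pos: [0.5395, -0.2008, 0.1471]
eef_rot: [3.14, -0.003, 0.0]
wrist_force: [-0.7, -1.4, 4.6]
opening: 0.0135
```

```bash
python3 -c "
from h import *
st()"
```

```text
t 6.75 p [ 0.5395 -0.2008  0.1471] rpy [ 3.14e+00 -3.00e-03  0.00e+00] F [-0.7 -1.4  4.6] M [-0.28  0.17  0.01] o 0.0135 q6 -0.563
```

Call:
send_rows(delta_pos=[[-0.0005,0.001,-0.001],[-0.0007,0.0014,0.0],[-0.0007,0.0014,0.001],[-0.0007,0.0014,0.002],[-0.0007,0.0014,0.003]], angular=[[0,0,0],[0,0,0],[0,0,0],[0,0,0],[0,0,0]], hand=[-1,-1,-1,-1,-1])

```text
time: 7.38
ee_pos: [0.5378, -0.2014, 0.1421]
eef_rot: [-3.141, -0.001, 0.0]
wrist_force: [2.3, -0.6, -1.5]
opening: 0.0135
```

```bash
python3 -c "
from h import *
st()"
```

```text
t 7.38 p [ 0.5378 -0.2014  0.1421] rpy [-3.141e+00 -1.000e-03  0.000e+00] F [ 2.3 -0.6 -1.5] M [-0.53 -0.34  0.03] o 0.0135 q6 -0.566
```

Call:
send_rows(delta_pos=[[0.0005,0.0004,0.002],[0.0006,0.0005,0.006],[0.0006,0.0005,0.01],[0.0006,0.0005,0.014],[0.0006,0.0005,0.016]], angular=[[0,0,0],[0,0,0],[0,0,0],[0,0,0],[0,0,0]], hand=[-1,-1,-1,-1,-1])

```text
time: 8.0
ee_pos: [0.5384, -0.2018, 0.1262]
eef_rot: [-3.141, -0.0, 0.001]
wrist_force: [2.3, -2.5, -2.2]
opening: 0.0133
```

```bash
python3 -c "
from h import *
st()"
```

```text
t 8.00 p [ 0.5384 -0.2018  0.1262] rpy [-3.141e+00 -0.000e+00  1.000e-03] F [ 2.3 -2.5 -2.2] M [-0.46 -0.17  0.02] o 0.0133 q6 -0.566
```

Call:
send_rows(delta_pos=[[0.0003,0.0005,0.001],[0.0003,0.0005,0.002],[0.0003,0.0005,0.003],[0.0003,0.0005,0.004],[0.0003,0.0005,0.004]], angular=[[0,0,0],[0,0,0],[0,0,0],[0,0,0],[0,0,0]], hand=[-1,-1,-1,-1,-1])

```text
time: 8.62
ee_pos: [0.5386, -0.2022, 0.1224]
eef_rot: [-3.141, -0.0, 0.001]
wrist_force: [1.9, 0.4, -2.6]
opening: 0.0132
```

```bash
python3 -c "
from h import *
st()"
```

```text
t 8.62 p [ 0.5386 -0.2022  0.1224] rpy [-3.141e+00 -0.000e+00  1.000e-03] F [ 1.9  0.4 -2.6] M [-0.31 -0.12 -0.  ] o 0.0132 q6 -0.566
```

Call:
send_rows(delta_pos=[[0.0002,0.0,0.001],[0.0002,0.0,0.002],[0.0002,0.0,0.003],[0.0002,0.0,0.004],[0.0002,0.0,0.004]], angular=[[0,0,0],[0,0,0],[0,0,0],[0,0,0],[0,0,0]], hand=[-1,-1,-1,-1,-1])

```text
time: 9.25
ee_pos: [0.5389, -0.2022, 0.1184]
eef_rot: [-3.141, -0.0, 0.001]
wrist_force: [-0.1, -0.7, -3.9]
opening: 0.0131
```

```bash
python3 -c "
from h import *
st()"
```

```text
t 9.25 p [ 0.5389 -0.2022  0.1184] rpy [-3.141e+00 -0.000e+00  1.000e-03] F [-0.1 -0.7 -3.9] M [-0.32 -0.01 -0.01] o 0.0131 q6 -0.566
```

Call:
send_rows(delta_pos=[[0.0,0.0,0.002],[0.0,0.0,0.004],[0.0,0.0,0.006],[0.0,0.0,0.008],[0.0,0.0,0.008]], angular=[[0,0,0],[0,0,0],[0,0,0],[0,0,0],[0,0,0]], hand=[-1,-1,-1,-1,-1])

```text
time: 9.88
ee_pos: [0.5389, -0.2022, 0.1103]
eef_rot: [-3.141, -0.0, 0.0]
wrist_force: [0.3, -2.1, -4.4]
opening: 0.0131
```

```bash
python3 -c "
from h import *
st()"
```

```text
t 9.88 p [ 0.5389 -0.2022  0.1103] rpy [-3.141 -0.     0.   ] F [ 0.3 -2.1 -4.4] M [-0.35  0.04 -0.02] o 0.0131 q6 -0.566
```

Call:
send_rows(delta_pos=[[0.0,0.0002,0.001],[0.0,0.0002,0.002],[0.0,0.0002,0.002],[0.0,0.0002,0.002],[0.0,0.0002,0.002]], angular=[[0,0,0],[0,0,0],[0,0,0],[0,0,0],[0,0,0]], hand=[-1,-1,-1,-1,-1])

```text
time: 10.5
ee_pos: [0.5395, -0.2028, 0.1095]
eef_rot: [3.141, -0.002, 0.001]
wrist_force: [-1.6, -1.1, 6.5]
opening: 0.0132
```

```bash
python3 -c "
from h import *
st()
f=grab_frame('side')[:,:,::-1];crop(f,250,160,370,270,5,'pics/i4.png')
"
```

```text
t 10.50 p [ 0.5395 -0.2028  0.1095] rpy [ 3.141e+00 -2.000e-03  1.000e-03] F [-1.6 -1.1  6.5] M [-0.15  0.33  0.03] o 0.0132 q6 -0.566
```

View pics/i4.png

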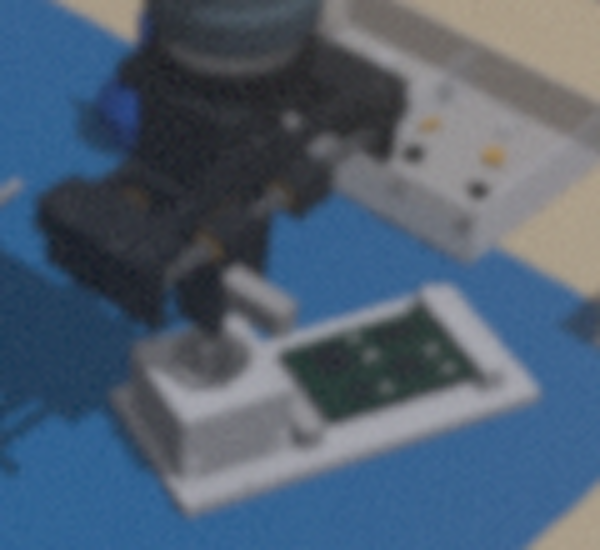

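Call:
send_rows(delta_pos=[[-0.0004,-0.0002,-0.0008],[-0.0006,-0.0002,-0.0008],[-0.0008,-0.0003,-0.0008],[-0.001,-0.0004,-0.0008],[-0.001,-0.0004,-0.0008]], angular=[[0,0,0.12],[0,0,0.26],[0,0,0.4],[0,0,0.54],[0,0,0.6]], hand=[-1,-1,-1,-1,-1], newtons=60)

```text
time: 11.18
ee_pos: [0.538, -0.2025, 0.1096]
eef_rot: [3.141, -0.001, -0.602]
wrist_force: [-1.6, -1.2, 2.0]
opening: 0.0131
```

```bash
python3 -c "
from h import *
st()"
```

```text
t 11.18 p [ 0.538  -0.2025  0.1096] rpy [ 3.141e+00 -1.000e-03 -6.020e-01] F [-1.6 -1.2  2. ] M [-0.5   0.32  0.1 ] o 0.0131 q6 0.036
```

Call:
send_rows(delta_pos=[[-0.0002,0.0,0.0],[-0.0004,-0.0001,0.0],[-0.0006,-0.0001,0.0],[-0.0008,-0.0002,0.0],[-0.0008,-0.0002,0.0]], angular=[[0,0,0.12],[0,0,0.26],[0,0,0.4],[0,0,0.54],[0,0,0.6]], hand=[-1,-1,-1,-1,-1])

```text
time: 11.8
ee_pos: [0.5372, -0.2019, 0.1096]
eef_rot: [3.141, -0.0, -1.202]
wrist_force: [-1.8, -2.7, 3.0]
opening: 0.0134
```

```bash
python3 -c "
from h import *
st()"
```

```text
t 11.80 p [ 0.5372 -0.2019  0.1096] rpy [ 3.141 -0.    -1.202] F [-1.8 -2.7  3. ] M [-0.41  0.66  0.15] o 0.0134 q6 0.636
```

Call:
send_rows(delta_pos=[[0.0001,0.0003,0.0],[0.0,0.0003,0.0],[-0.0001,0.0003,0.0],[-0.0001,0.0003,0.0],[-0.0001,0.0003,0.0]], angular=[[0,0,0.08],[0,0,0.16],[0,0,0.24],[0,0,0.32],[0,0,0.32]], hand=[-1,-1,-1,-1,-1])

```text
time: 12.42
ee_pos: [0.5368, -0.2016, 0.1096]
eef_rot: [3.141, 0.0, -1.519]
wrist_force: [-2.8, 0.1, 3.9]
opening: 0.0131
```

```bash
python3 -c "
from h import *
st()"
```

```text
t 12.43 p [ 0.5368 -0.2016  0.1096] rpy [ 3.141  0.    -1.519] F [-2.8  0.1  3.9] M [-0.21  0.84  0.01] o 0.0131 q6 0.952
```

Call:
send_rows(delta_pos=[[0.0,0.0005,0.0],[-0.0001,0.0006,0.0],[-0.0002,0.0006,0.0],[-0.0003,0.0006,0.0],[-0.0003,0.0006,0.0]], angular=[[0,0,0.06],[0,0,0.12],[0,0,0.18],[0,0,0.24],[0,0,0.24]], hand=[-1,-1,-1,-1,-1])

```text
time: 13.05
ee_pos: [0.5365, -0.2012, 0.1096]
eef_rot: [-3.141, 0.0, -1.757]
wrist_force: [-2.3, -0.4, 5.2]
opening: 0.0129
```

```bash
python3 -c "
from h import *
st()"
```

```text
t 13.05 p [ 0.5365 -0.2012  0.1096] rpy [-3.141  0.    -1.757] F [-2.3 -0.4  5.2] M [-0.07  0.66  0.06] o 0.0129 q6 1.191
```

Call:
send_rows(delta_pos=[[0.0,0.0003,-0.0003],[-0.0001,0.0004,-0.0003],[-0.0002,0.0004,-0.0003],[-0.0003,0.0004,-0.0003],[-0.0003,0.0004,-0.0003]], angular=[[0,0,0.06],[0,0,0.12],[0,0,0.18],[0,0,0.2],[0,0,0.2]], hand=[-1,-1,-1,-1,-1])

```text
time: 13.68
ee_pos: [0.5361, -0.2008, 0.1096]
eef_rot: [3.142, 0.0, -1.957]
wrist_force: [-1.9, -0.2, 3.3]
opening: 0.0132
```

```bash
python3 -c "
from h import *
st()
f=grab_frame('side')[:,:,::-1];crop(f,250,160,370,270,5,'pics/i5.png')
f=grab_frame('top')[:,:,::-1];crop(f,270,140,370,230,6,'pics/i6.png')
"
```

```text
t 13.68 p [ 0.5361 -0.2008  0.1096] rpy [ 3.142  0.    -1.957] F [-1.9 -0.2  3.3] M [-0.02  0.66  0.59] o 0.0132 q6 1.391
```

View pics/i5.png

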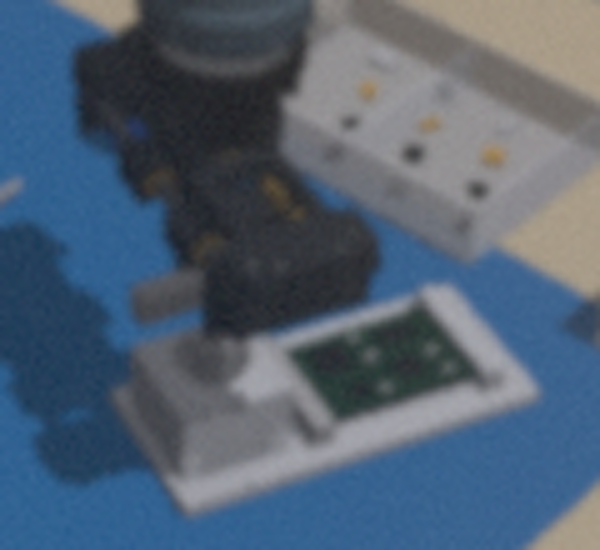

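View pics/i6.png

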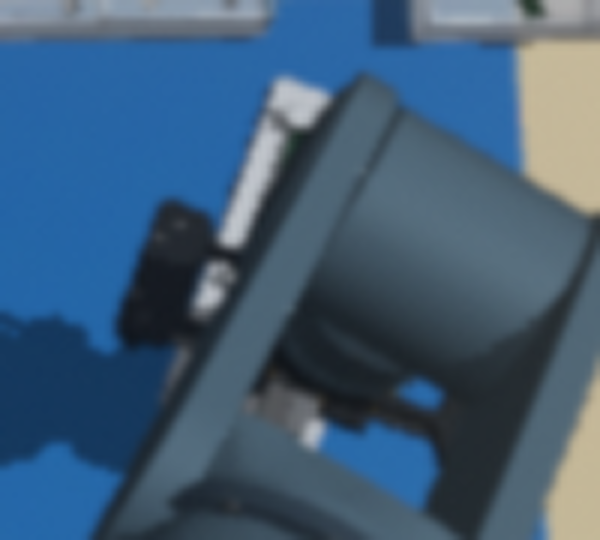

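Call:
send_rows(delta_pos=[[0.0,0.0002,0.0],[0.0,0.0002,0.0],[0.0,0.0002,0.0],[0.0,0.0002,0.0],[0.0,0.0002,0.0]], angular=[[0,0,0.03],[0,0,0.06],[0,0,0.06],[0,0,0.06],[0,0,0.06]], hand=[-1,-1,-1,-1,-1])

```text
time: 14.4
ee_pos: [0.5359, -0.2007, 0.1096]
eef_rot: [-3.141, 0.0, -2.019]
wrist_force: [-2.1, 0.4, 1.3]
opening: 0.0131
```

```bash
python3 -c "
from h import *
st()"
```

```text
t 14.40 p [ 0.5359 -0.2007  0.1096] rpy [-3.141  0.    -2.019] F [-2.1  0.4  1.3] M [0.08 0.6  0.73] o 0.0131 q6 1.453
```

Call:
send_rows(delta_pos=[[0.0,0.0,0.0],[0.0,0.0,0.0],[0.0,0.0,0.0],[0.0,0.0,0.0],[0.0,0.0,0.0]], angular=[[0,0,-0.04],[0,0,-0.07],[0,0,-0.07],[0,0,-0.07],[0,0,-0.07]], hand=[-1,-1,-1,-1,-1])

```text
time: 15.02
ee_pos: [0.5359, -0.2008, 0.1096]
eef_rot: [-3.141, 0.001, -1.95]
wrist_force: [-1.9, 1.0, 0.9]
opening: 0.0133
```

```bash
python3 -c "
from h import *
st()"
```

```text
t 15.03 p [ 0.5359 -0.2008  0.1096] rpy [-3.141e+00  1.000e-03 -1.950e+00] F [-1.9  1.   0.9] M [ 0.05  0.52 -0.09] o 0.0133 q6 1.384
```

Call:
send_rows(delta_pos=[[0.0,0.0004,0.0],[0.0,0.0004,-0.005],[0.0,0.0004,-0.01],[0.0,0.0004,-0.018],[0.0,0.0004,-0.026]], angular=[[0,0,0.01],[0,0,0.01],[0,0,0.01],[0,0,0.01],[0,0,0.01]], hand=[-1,-1,-1,-1,-1])

```text
time: 15.65
ee_pos: [0.5346, -0.1997, 0.1337]
eef_rot: [3.138, 0.002, -1.96]
wrist_force: [-0.4, 1.2, -3.2]
opening: 0.0127
```

```bash
python3 -c "
from h import *
st()"
```

```text
t 15.65 p [ 0.5346 -0.1997  0.1337] rpy [ 3.138e+00  2.000e-03 -1.960e+00] F [-0.4  1.2 -3.2] M [0.25 0.27 0.02] o 0.0127 q6 1.393
```

Call:
send_rows(delta_pos=[[0.0,0.0,-0.01],[0.0,0.0,-0.02],[0.0,0.0,-0.03],[0.0,0.0,-0.045],[0.0,0.0,-0.055]], angular=[[0,0,0],[0,0,0],[0,0,0],[0,0,0],[0,0,0]], hand=[-1,-1,-1,-1,-1])

```text
time: 16.27
ee_pos: [0.536, -0.201, 0.1924]
eef_rot: [-3.139, 0.0, -1.959]
wrist_force: [0.1, 0.8, -4.0]
opening: 0.0131
```

```bash
python3 -c "
from h import *
st();go(.5152,0,.190,-1.0)
f=grab_frame('side')[:,:,::-1];crop(f,250,160,370,270,5,'pics/i7.png')
"
```

```text
t 16.27 p [ 0.536  -0.201   0.1924] rpy [-3.139  0.    -1.959] F [ 0.1  0.8 -4. ] M [ 0.    0.15 -0.03] o 0.0131 q6 1.393
t 16.27 d [-0.1781  0.0955  0.0022] w [-0.0021 -0.0011 -0.9595]
```

View pics/i7.png

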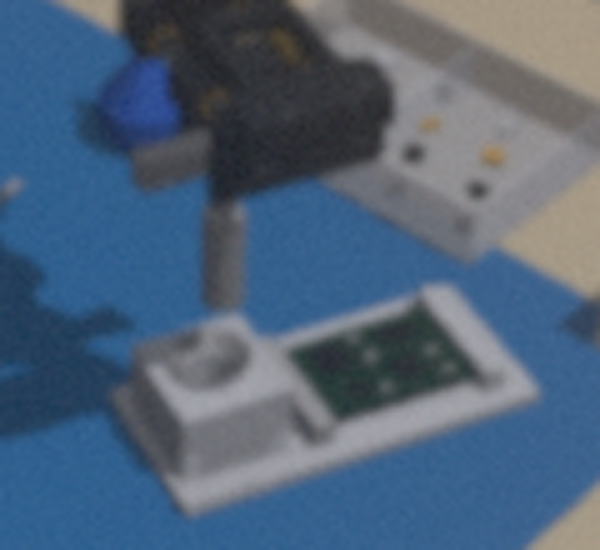

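Call:
send_rows(delta_pos=[[-0.03,0.016,0.002],[-0.065,0.035,0.002],[-0.105,0.056,0.002],[-0.145,0.078,0.002],[-0.178,0.0955,0.002]], angular=[[0,0,-0.18],[0,0,-0.36],[0,0,-0.54],[0,0,-0.72],[0,0,-0.9]], hand=[-1,-1,-1,-1,-1])

```text
time: 16.95
ee_pos: [0.5142, 0.0019, 0.1888]
eef_rot: [-3.141, 0.0, -1.053]
wrist_force: [-0.2, -0.1, -2.3]
opening: 0.0134
```

```bash
python3 -c "
from h import *
st();go(.4937,.2094,.190,-.073)
"
```

```text
t 16.95 p [0.5142 0.0019 0.1888] rpy [-3.141  0.    -1.053] F [-0.2 -0.1 -2.3] M [-0.04  0.17  0.04] o 0.0134 q6 0.825
t 16.95 d [-0.1905 -0.0849 -0.0011] w [-6.000e-04 -2.000e-04 -9.802e-01]
```

Call:
send_rows(delta_pos=[[-0.04,-0.018,-0.001],[-0.085,-0.038,-0.001],[-0.13,-0.058,-0.001],[-0.17,-0.0755,-0.001],[-0.1905,-0.085,-0.001]], angular=[[0,0,-0.18],[0,0,-0.36],[0,0,-0.54],[0,0,-0.72],[0,0,-0.9]], hand=[-1,-1,-1,-1,-1])

```text
time: 17.58
ee_pos: [0.4949, 0.2101, 0.1899]
eef_rot: [-3.141, -0.0, -0.151]
wrist_force: [-0.4, -0.5, -3.1]
opening: 0.0131
```

```bash
python3 -c "
from h import *
st();go(.4937,.2094,.1885,-.073)
"
```

```text
t 17.57 p [0.4949 0.2101 0.1899] rpy [-3.141 -0.    -0.151] F [-0.4 -0.5 -3.1] M [-0.09  0.1   0.03] o 0.0131 q6 0.332
t 17.57 d [-0.0011  0.0009  0.0014] w [-0.0007 -0.0004 -0.0785]
```

Call:
send_rows(delta_pos=[[-0.001,0.001,0.0014],[-0.001,0.001,0.0014],[-0.001,0.001,0.0014],[-0.001,0.001,0.0014],[-0.001,0.001,0.0014]], angular=[[0,0,-0.078],[0,0,-0.078],[0,0,-0.078],[0,0,-0.078],[0,0,-0.078]], hand=[-1,-1,-1,-1,-1])

```text
time: 18.2
ee_pos: [0.4945, 0.2068, 0.1884]
eef_rot: [-3.141, -0.0, -0.083]
wrist_force: [-0.2, -0.3, -3.4]
opening: 0.0135
```

```bash
python3 -c "
from h import *
f=grab_frame('side')[:,:,::-1];cv2.imwrite('pics/j1f.png',f);crop(f,130,90,230,200,5,'pics/j1.png')
st();go(.4937,.2094,.1885,-.073)
a=cv2.imread('pics/g5.png');b=cv2.imread('pics/j1.png')
c=np.hstack([a[150:520,100:330],b[150:520,100:330]]);cv2.imwrite('pics/j2.png',cv2.resize(c,None,fx=1.6,fy=1.6))
"
```

```text
t 18.25 p [0.4945 0.2069 0.1884] rpy [-3.141e+00 -1.000e-03 -8.200e-02] F [ 0.1  0.2 -3.6] M [-0.08  0.05  0.01] o 0.013 q6 0.257
t 18.25 d [-0.001  -0.0024 -0.0001] w [-0.0004 -0.0005 -0.0093]
```

View pics/j2.png

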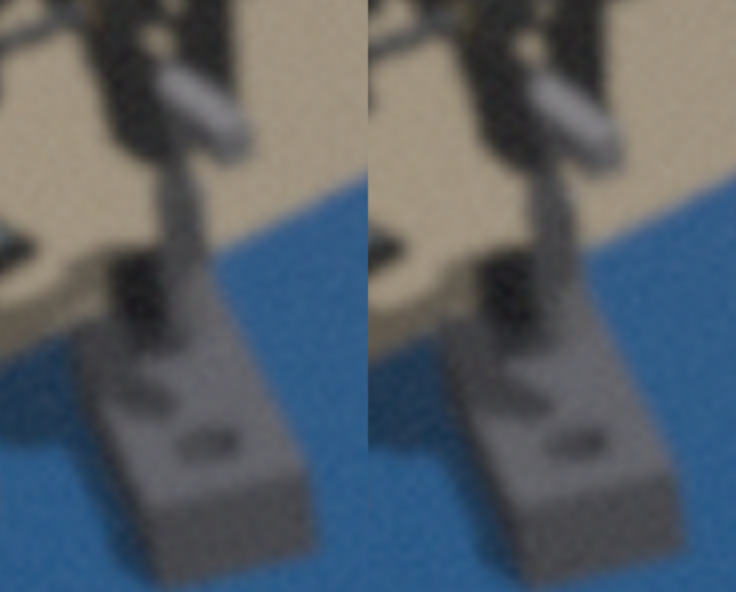

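Call:
send_rows(delta_pos=[[-0.001,-0.0024,0.0],[-0.001,-0.0024,0.015],[-0.001,-0.0024,0.03],[-0.001,-0.0024,0.042],[-0.001,-0.0024,0.044]], angular=[[0,0,-0.009],[0,0,-0.009],[0,0,-0.009],[0,0,-0.009],[0,0,-0.009]], hand=[-1,-1,-1,-1,-1])

```text
time: 18.88
ee_pos: [0.4926, 0.2094, 0.1426]
eef_rot: [3.141, 0.003, -0.073]
wrist_force: [-0.5, 0.1, -3.0]
opening: 0.0133
```

```bash
python3 -c "
from h import *
f=grab_frame('side')[:,:,::-1];crop(f,150,120,210,200,7,'pics/j3.png')
st();go(.4937,.2094,.140,-.073)
"
```

```text
t 18.93 p [0.493  0.2095 0.1432] rpy [ 3.141e+00  1.000e-03 -7.300e-02] F [-0.5 -0.4 -3.3] M [-0.06  0.11  0.08] o 0.0131 q6 0.252
t 18.93 d [0.0007 0.     0.0032] w [0.0002 0.0015 0.0004]
```

View pics/j3.png

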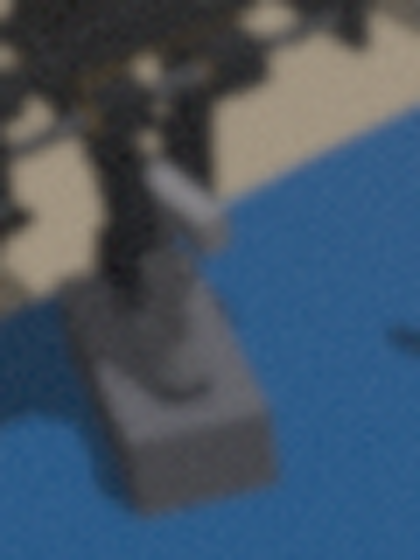

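Call:
send_rows(delta_pos=[[0.0005,0.0,0.002],[0.0005,0.0,0.004],[0.0005,0.0,0.006],[0.0005,0.0,0.008],[0.0005,0.0,0.009]], angular=[[0,0,0],[0,0,0],[0,0,0],[0,0,0],[0,0,0]], hand=[-1,-1,-1,-1,-1])

```text
time: 19.55
ee_pos: [0.4952, 0.2097, 0.1372]
eef_rot: [-3.141, -0.003, -0.072]
wrist_force: [-3.0, -1.8, 11.8]
opening: 0.0128
```

```bash
python3 -c "
from h import *
st()
"
```

```text
t 19.55 p [0.4952 0.2097 0.1372] rpy [-3.141e+00 -3.000e-03 -7.200e-02] F [-3.  -1.8 11.8] M [-0.27  0.69  0.01] o 0.0128 q6 0.252
```

```bash
python3 -c "
from h import *
f=np.mean([grab_frame('side').astype(float) for _ in range(4)],0).astype(np.uint8)[:,:,::-1]
f=cv2.convertScaleAbs(f,alpha=1.8,beta=-60)
S=12
c=cv2.resize(f[135:195,150:205],None,fx=S,fy=S,interpolation=cv2.INTER_CUBIC)
cv2.imwrite('pics/j4.png',cv2.resize(c,None,fx=.8,fy=.8))
st()
"
```

```text
t 19.75 p [0.4952 0.2098 0.1373] rpy [-3.141e+00 -3.000e-03 -7.200e-02] F [-2.3 -1.3  8.4] M [-0.25  0.64  0.01] o 0.0127 q6 0.252
```

View pics/j4.png

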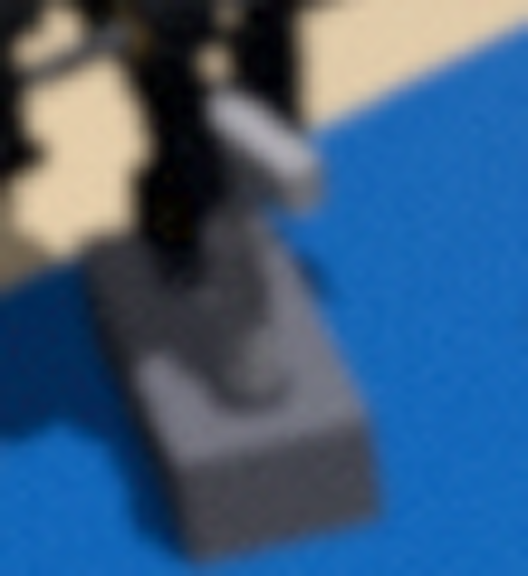

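```bash
python3 -c "
from h import *
L=lambda q:((q-[150,135]+.5)*9.6).round(1)
for P in [(.4945,.2114),(.4904,.2084),(.4916,.2092),(.493,.210)]:
  print(P,[L(proj('side',[*P,z])) for z in (.04,.06,.08)])
print('hole px (249,385) ->',onz('side',np.array([249,385])/9.6+[149.5,134.5],.04))
for c,z in [((.4526,.1915),.04),((.5067,.1692),.04)]: print('corner',L(proj('side',[*c,z])))
"
```

```text
(0.4945, 0.2114) [array([253.4, 379.6]), array([245.8, 326.4]), array([238. , 272.3])]
(0.4904, 0.2084) [array([248.7, 389.5]), array([241. , 336.3]), array([233.1, 282.1])]
(0.4916, 0.2092) [array([250.2, 386.7]), array([242.5, 333.5]), array([234.7, 279.3])]
(0.493, 0.21) [array([252.3, 383.6]), array([244.6, 330.4]), array([236.8, 276.3])]
hole px (249,385) -> [0.49187859 0.21017323 0.04      ]
corner [182.  468.2]
corner [371.9 420.3]
```

Call:
send_rows(delta_pos=[[-0.001,0.0,-0.0015],[-0.002,0.0,-0.0015],[-0.002,0.001,-0.0015],[-0.001,0.0015,-0.0015],[0.0,0.0015,-0.0015]], angular=[[0,0,0],[0,0,0],[0,0,0],[0,0,0],[0,0,0]], hand=[-1,-1,-1,-1,-1])

```text
time: 20.38
ee_pos: [0.494, 0.2083, 0.137]
eef_rot: [-3.141, -0.0, -0.073]
wrist_force: [-0.9, 1.3, 3.7]
opening: 0.013
```

```bash
python3 -c "
from h import *
st()
"
```

```text
t 20.38 p [0.494  0.2083 0.137 ] rpy [-3.141 -0.    -0.073] F [-0.9  1.3  3.7] M [0.24 0.29 0.  ] o 0.013 q6 0.249
```

Call:
send_rows(delta_pos=[[0.001,0.0,0.0],[0.001,0.001,0.0],[0.002,0.001,0.0],[0.002,0.0,0.0],[0.002,-0.001,0.0]], angular=[[0,0,0],[0,0,0],[0,0,0],[0,0,0],[0,0,0]], hand=[-1,-1,-1,-1,-1])

```text
time: 21.0
ee_pos: [0.4957, 0.2089, 0.1371]
eef_rot: [3.141, 0.001, -0.072]
wrist_force: [-3.9, 0.2, 7.3]
opening: 0.013
```

```bash
python3 -c "
from h import *
st()
"
```

```text
t 21.00 p [0.4957 0.2089 0.1371] rpy [ 3.141e+00  1.000e-03 -7.200e-02] F [-3.9  0.2  7.3] M [0.08 0.91 0.07] o 0.013 q6 0.25
```

Call:
send_rows(delta_pos=[[-0.0015,0.001,0.0],[-0.0015,0.0015,0.0],[-0.0015,0.002,0.0],[-0.0015,0.0025,0.0],[-0.0015,0.003,0.0]], angular=[[0,0,0],[0,0,0],[0,0,0],[0,0,0],[0,0,0]], hand=[-1,-1,-1,-1,-1])

```text
time: 21.62
ee_pos: [0.4944, 0.2062, 0.1368]
eef_rot: [-3.141, -0.0, -0.073]
wrist_force: [-1.3, 3.4, 2.6]
opening: 0.013
```

```bash
python3 -c "
from h import *
st()
"
```

```text
t 21.62 p [0.4944 0.2062 0.1368] rpy [-3.141 -0.    -0.073] F [-1.3  3.4  2.6] M [0.71 0.39 0.04] o 0.013 q6 0.245
```

Call:
send_rows(delta_pos=[[0.0,0.0,0.001],[0.0,0.0005,0.002],[0.0,0.001,0.002],[0.0,0.0015,0.002],[0.0,0.002,0.002]], angular=[[0,0,0],[0,0,0],[0,0,0],[0,0,0],[0,0,0]], hand=[-1,-1,-1,-1,-1])

```text
time: 22.25
ee_pos: [0.4937, 0.204, 0.1342]
eef_rot: [-3.141, 0.001, -0.073]
wrist_force: [-0.5, 3.5, -4.3]
opening: 0.0134
```

```bash
python3 -c "
from h import *
st()
"
```

```text
t 22.25 p [0.4937 0.204  0.1342] rpy [-3.141e+00  1.000e-03 -7.300e-02] F [-0.5  3.5 -4.3] M [0.65 0.37 0.03] o 0.0134 q6 0.242
```

Call:
send_rows(delta_pos=[[0.0,-0.0007,0.001],[0.0,-0.001,0.003],[0.0,-0.001,0.005],[0.0,-0.001,0.007],[0.0,-0.001,0.008]], angular=[[0,0,0],[0,0,0],[0,0,0],[0,0,0],[0,0,0]], hand=[-1,-1,-1,-1,-1])

```text
time: 22.88
ee_pos: [0.4942, 0.2051, 0.1267]
eef_rot: [-3.141, -0.0, -0.072]
wrist_force: [-2.1, 2.4, -1.4]
opening: 0.0129
```

```bash
python3 -c "
from h import *
st()
f=np.mean([grab_frame('side').astype(float) for _ in range(2)],0).astype(np.uint8)[:,:,::-1]
f=cv2.convertScaleAbs(f,alpha=1.8,beta=-60)
c=cv2.resize(f[130:195,145:205],None,fx=9,fy=9,interpolation=cv2.INTER_CUBIC)
cv2.imwrite('pics/j5.png',c)
"
```

```text
t 22.88 p [0.4942 0.2051 0.1267] rpy [-3.141 -0.    -0.072] F [-2.1  2.4 -1.4] M [0.44 0.65 0.03] o 0.0129 q6 0.244
```

View pics/j5.png

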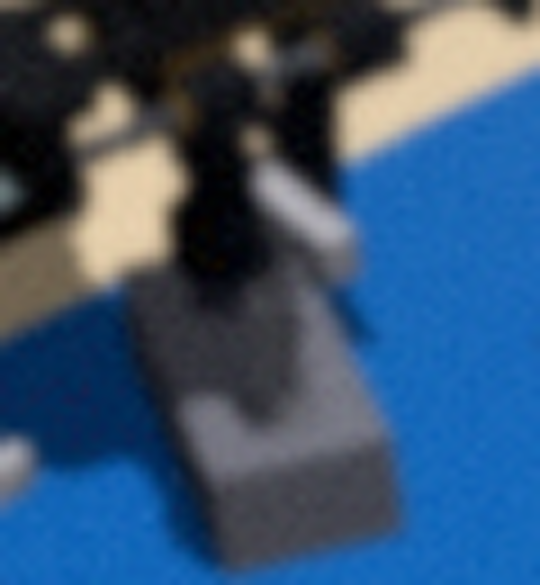

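Call:
send_rows(delta_pos=[[-0.0005,-0.0007,0.001],[-0.0005,-0.0014,0.003],[-0.0005,-0.002,0.005],[-0.0005,-0.0026,0.007],[-0.0005,-0.003,0.009]], angular=[[-0.005,0,0],[-0.01,0,0],[-0.015,0,0],[-0.02,0,0],[-0.025,0,0]], hand=[-1,-1,-1,-1,-1])

```text
time: 23.6
ee_pos: [0.4941, 0.2081, 0.1177]
eef_rot: [3.116, -0.0, -0.072]
wrist_force: [-2.0, 1.4, -3.6]
opening: 0.0134
```

```bash
python3 -c "
from h import *
st()"
```

```text
t 23.60 p [0.4941 0.2081 0.1177] rpy [ 3.116 -0.    -0.072] F [-2.   1.4 -3.6] M [ 0.28  0.44 -0.07] o 0.0134 q6 0.277
```

Call:
send_rows(delta_pos=[[-0.0005,-0.0003,0.002],[-0.0005,-0.0005,0.004],[-0.0005,-0.0005,0.006],[-0.0005,-0.0005,0.008],[-0.0005,-0.0005,0.009]], angular=[[0,0,0],[0,0,0],[0,0,0],[0,0,0],[0,0,0]], hand=[-1,-1,-1,-1,-1])

```text
time: 24.22
ee_pos: [0.4936, 0.2083, 0.1088]
eef_rot: [3.117, -0.0, -0.073]
wrist_force: [-0.6, 1.1, -1.2]
opening: 0.013
```

```bash
python3 -c "
from h import *
st()"
```

```text
t 24.23 p [0.4936 0.2083 0.1088] rpy [ 3.117 -0.    -0.073] F [-0.6  1.1 -1.2] M [0.13 0.19 0.02] o 0.013 q6 0.278
```

Call:
send_rows(delta_pos=[[0,-0.0003,0.0005],[0,-0.0003,0.001],[0,-0.0003,0.0013],[0,-0.0003,0.0013],[0,-0.0003,0.0013]], angular=[[0,0,0],[0,0,0],[0,0,0],[0,0,0],[0,0,0]], hand=[-1,-1,-1,-1,-1])

```text
time: 24.85
ee_pos: [0.4939, 0.2087, 0.108]
eef_rot: [3.117, -0.001, -0.072]
wrist_force: [-1.1, -0.4, 1.9]
opening: 0.013
```

```bash
python3 -c "
from h import *
st()"
```

```text
t 24.85 p [0.4939 0.2087 0.108 ] rpy [ 3.117e+00 -1.000e-03 -7.200e-02] F [-1.1 -0.4  1.9] M [-0.1   0.35  0.04] o 0.013 q6 0.278
```

Call:
send_rows(delta_pos=[[0,0,0],[0,0,0],[0,0,0],[0,0,0],[0,0,0]], angular=[[0,0,0],[0,0,0],[0,0,0],[0,0,0],[0,0,0]], hand=[-0.6,-0.4,-0.2,0,0], newtons=20)

```text
time: 25.48
ee_pos: [0.4936, 0.2087, 0.1076]
eef_rot: [3.117, -0.0, -0.073]
wrist_force: [0.1, 0.1, 0.4]
opening: 0.0439
```

```bash
python3 -c "
from h import *
st()
f=np.mean([grab_frame('side').astype(float) for _ in range(2)],0).astype(np.uint8)[:,:,::-1]
f=cv2.convertScaleAbs(f,alpha=1.8,beta=-60)
c=cv2.resize(f[130:195,145:205],None,fx=9,fy=9,interpolation=cv2.INTER_CUBIC)
cv2.imwrite('pics/j6.png',c)
"
```

```text
t 25.48 p [0.4936 0.2087 0.1076] rpy [ 3.117 -0.    -0.073] F [0.1 0.1 0.4] M [-0.1   0.06  0.01] o 0.0439 q6 0.278
```

View pics/j6.png

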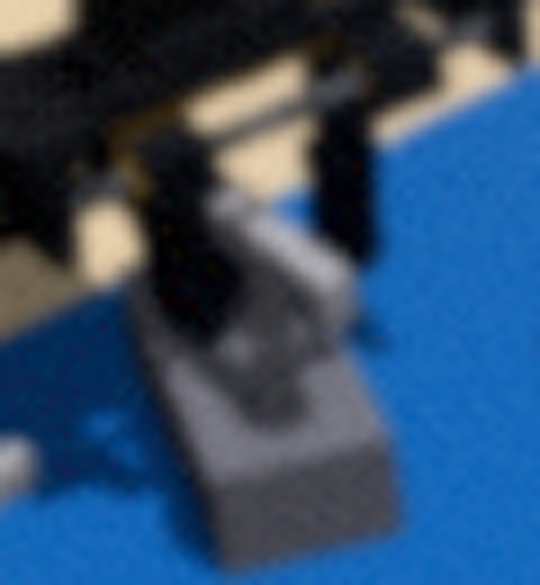

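Released and standing. Rise straight up, undoing the small tilt, then away to clear the view.

Call:
send_rows(delta_pos=[[0,0,-0.01],[0,0,-0.03],[0,0,-0.06],[0,0,-0.1],[0,0,-0.14]], angular=[[0,0,0],[0,0,0],[0,0,0],[0.025,0,0],[0.025,0,0]], hand=[0,0,0,0,0])

```text
time: 26.2
ee_pos: [0.4937, 0.212, 0.2494]
eef_rot: [-3.141, -0.001, -0.073]
wrist_force: [0.9, 0.3, -0.1]
opening: 0.0443
```

```bash
python3 -c "
from h import *
st();go(.25,.45,.27,-.073)"
```

```text
t 26.20 p [0.4937 0.212  0.2494] rpy [-3.141e+00 -1.000e-03 -7.300e-02] F [ 0.9  0.3 -0.1] M [-0.05  0.03 -0.02] o 0.0443 q6 0.257
t 26.2 d [-0.2603 -0.2197 -0.0206] w [-0.0007 -0.0009  0.0003]
```

Call:
send_rows(delta_pos=[[-0.045,-0.038,-0.004],[-0.09,-0.076,-0.008],[-0.135,-0.114,-0.012],[-0.18,-0.152,-0.016],[-0.22,-0.19,-0.02]], angular=[[0,0,0],[0,0,0],[0,0,0],[0,0,0],[0,0,0]], hand=[0,0,0,0,0])

```text
time: 26.82
ee_pos: [0.2865, 0.4188, 0.2687]
eef_rot: [-3.14, -0.001, -0.072]
wrist_force: [-0.2, 0.9, 0.2]
opening: 0.0436
```

```bash
python3 -c "
from h import *
st()
s=grab_frame('side')[:,:,::-1];t=grab_frame('top')[:,:,::-1]
cv2.imwrite('pics/sF.png',s);cv2.imwrite('pics/tF.png',t)
a=cv2.resize(s[130:200,140:220],None,fx=5,fy=5,interpolation=2);b=cv2.resize(t[190:250,140:220],(400,350),interpolation=2)
c=cv2.resize(s[210:265,265:365],(400,240),interpolation=2);d=cv2.resize(t[150:220,290:350],(300,240),interpolation=2)
d=cv2.copyMakeBorder(d,0,0,0,100,0)
cv2.imwrite('pics/fin.png',np.vstack([np.hstack([a,b]),np.hstack([c,d])]))
"
```

```text
t 26.82 p [0.2865 0.4188 0.2687] rpy [-3.14e+00 -1.00e-03 -7.20e-02] F [-0.2  0.9  0.2] M [-0.09  0.06  0.02] o 0.0436 q6 0.809
```

View pics/fin.png

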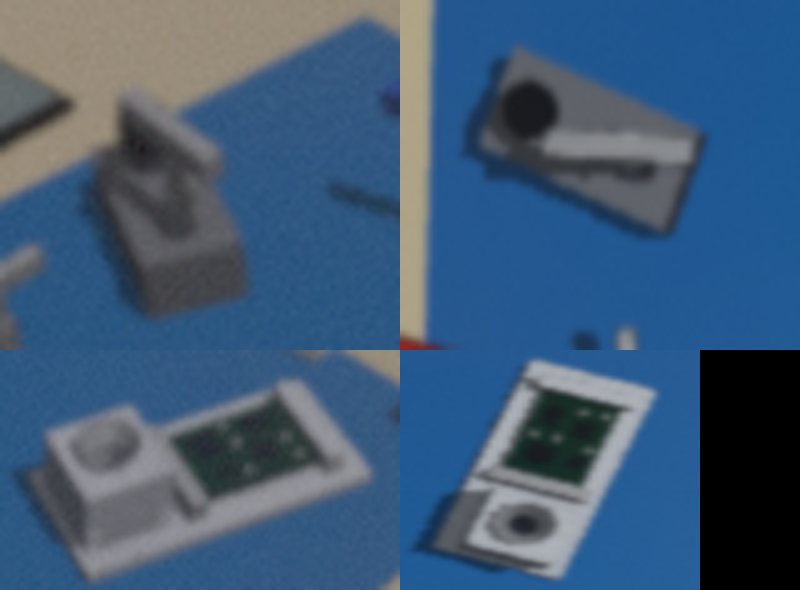

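View pics/tF.png

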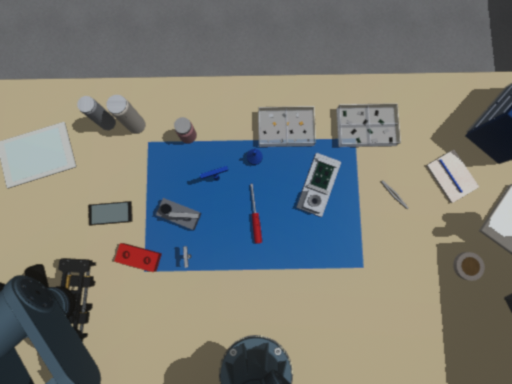

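```bash
python3 -c "
from h import *
a=cv2.imread('pics/top0.png');b=cv2.imread('pics/tF.png')
f=lambda i:cv2.resize(i[150:220,295:345],None,fx=8,fy=8,interpolation=2)
cv2.imwrite('pics/cmp.png',np.hstack([f(a),f(b)]))
m=lambda i:(lambda h:((h[...,1]>h[...,2]+8)&(h[...,1]>h[...,0]+5)))(i[150:220,295:345].astype(int)).sum()
print(m(a),m(b))
def bar(t):
    c=t[195:235,150:215].astype(int);g=c.mean(2);k=((g>125)&(c.max(2)-c.min(2)<40)).astype(np.uint8)
    n,l,s,ce=cv2.connectedComponentsWithStats(k);i=1+s[1:,4].argmax();return s[i],ce[i]+[150,195]
print(bar(a),bar(b))
"
```

```text
150 146
(array([19, 18, 28,  5, 92], dtype=int32), array([183.14130435, 215.0326087 ])) (array([20, 18, 28,  5, 95], dtype=int32), array([183.63157895, 214.56842105]))
```

View pics/cmp.png

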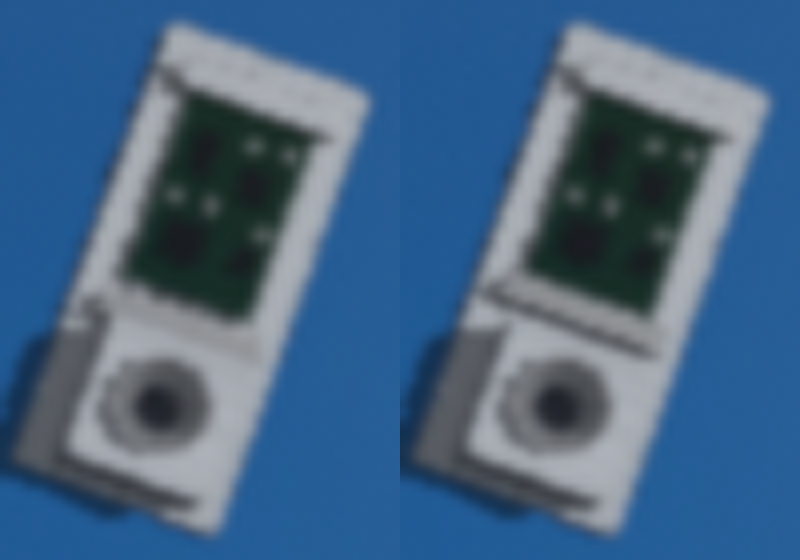

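The jaw has moved up against the board. Before, it sat at the block; now there is a dark gap behind it, at about (314, 190). The key bar is back at (183.6, 214.6), within 1 px of where it started.

```bash
python3 -c "
from station import *
print(job_done())"
```

```text
the job is handed in; nothing more can be done
None
```

The job is done and handed in at about 27 s: the jaw is closed on the board and the hex key is back upright in its hole in the tool stand.

- **Finding the socket:** I didn't need to turn the key to search. At the first angle I tried, it dropped straight to the socket floor: measured TCP height 0.1095 m, against about 0.1097 m expected from the pickup height.
- **Turning:** I turned it clockwise about 115°. The wrist moment then rose from about 0.1 to 0.73 N m, which I took as the stop. I eased back about 4° (with −0.09 N m showing, below the 0.12 N m that holds the screw) before pulling out.
- **Putting the key back:** This did not go straight in. It caught on the hole's rim at the pickup position. The tip seems to have shifted about 4 mm in the grip, so I felt for the hole with light presses. I also tilted the tool about 1.4° to straighten the key, lowered it until it touched the floor, and let go.

**Last checks:**
- The pictures show the jaw moved off the block and up against the board, with the gap now behind it.
- The key bar is within 1 px of where it started.
- The spanner and the other things look untouched.
- The gripper is well clear, with wrist force near zero; the highest I read at the end of any move was about 12 N.

**Disagreements:** The two cameras differed by a few millimetres on the same points, so I relied on feel for both fits. The jaw closing rests on the torque rise and the pictures, since its travel can't be read directly.

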